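# Rack the washed skate wheels on their drying posts

### The arm

A 6-joint arm with a two-finger parallel gripper is mounted at the origin on the work surface. World frame = base frame: x ahead of the robot, y to its left, z up, the work surface at z = 0. Lengths are in m, angles in rad, forces in N, time in s.
With the tool pointing down it reaches from about 0.25 to 0.85 m from the base axis. Payload 12.5 kg.
Tool frame: the origin (TCP) lies midway between the tips of the shut fingers; the grasp point (between the pads) lies 19 mm behind it (robot.tcp_to_grasp is the z of the grasp point in the tool frame, in m); z points along the fingers, y is the line along which they close (so a half turn about z gives the same grasp; the last joint's range is limited). The gripper opens to 93 mm and grips with 3 to 60 N. Pads are 15 mm wide; open, the fingers measure 128 mm over their backs; the gripper's body (75 mm by 188 mm) begins 65 mm behind the grasp point.
Start: joints at [-0.085, 0.351, 1.652, -0, 1.139, -0.085], TCP at [0.55, 0, 0.219] pointing down, gripper open.
Joint ranges: [-2.75, 2.75], [-0.79, 2.1], [0.01, 2.65], [-1.57, 4.71], [0.07, 3.14], [-2.87, 2.87]. Speed limits (rad/s): [2.22, 2.22, 2.79, 3.14, 3.14, 3.14].

### API

Orientations are given as a unit quaternion [w, x, y, z].
In Python, from rig import monitor, cams, workorder, robot gives the robot as it stands.
- The arm moves only by the tool move_arm, never from a script. Its argument "deltas" is one flat list of numbers, 5 for each row, row after row: the opening, from 0 (shut) to 1 (fully open), then the shift along the tool's x, y, z in m, then the turn about the tool's z in degrees. In form: [hand, tx, ty, tz, spin, hand, tx, ty, tz, spin, ...]. A call has 1 to 20 rows; each row is the pose to reach, as a shift and turn from the pose commanded when the call began, along the tool's axes at that moment; what a row does not reach only later rows make up. A row lasts 1/10 s, in which the tool goes at most 50 mm and 8.59 degrees, less where a joint would pass 70% of its speed; a pose out of reach is approached as far as the arm can. A call with a gripper value outside its range is refused whole. The fingers move at their own pace and stop on an object; "newtons" is the grip in N (left out, the last holds). Time passes only in rows, so rows that repeat a pose let the fingers close. It gives the time, the measured TCP pose, the force, the opening and the grip force at its end, in the units of the state.
- monitor.read_state(): the state, without advancing time (a new reading comes with each control period).
- cams.get_image(name): name is "scene" or "side" or "wrist"; returns a dict with "color" (420x560x3 uint8, red, green, blue), "K" (3x3 intrinsics, pixels), "k1" (the pictures are not rectified: a ray, as slopes to the right and down, at radius r is drawn at 1 + k1 r^2 times it, then the intrinsics apply), "extrinsics" (4x4, takes a point from world to camera coordinates); the wrist camera has in their place "tool_from_camera" (4x4, takes a point from camera to tool coordinates, whose origin is the TCP and whose axes are the flange's). Camera axes: x right, y down, z forward; pixel columns grow to the right and rows downward; lengths in m; the calibration is good to about 2 mm. A picture is of the moment at which its call begins: read the wrist's pose just before it. There is no depth.
- workorder.close_job(): hands the job in; it is judged then, once.
The state is a dict: "time": time; "joint_positions": joint angles; "qd": joint speeds; "joint_efforts": joint torques, N m; "ee_pos": TCP position; "orientation": TCP orientation; "contact_force": force on the tool from outside, world axes, zero at the start; "moment": the same for the moment, N m; "finger_gap": finger opening in m; "gripper_force": force on a finger pad.
Only numpy, scipy, OpenCV 4.12 (cv2) and the standard library are available. Lean on these libraries where they do the work, as an engineer would, in place of code of your own. Each camera call takes 0.05 s, during which the arm holds its last target. There are 200 camera calls.

### The job

Rack the washed wheels to dry: put the two blue wheels on the post with the blue foot and the two green wheels on the post with the green foot, on each post the large wheel at the bottom, flat on the foot, and the small one flat on top of it with the pin in its bore. Leave the red wheel, the mug and the ratchet where they are.

Things in the scene. Friction and masses are not known exactly. Their poses are not given: they have to be found in the camera images.
- blue_large: blue skate wheel with a white hub ring, the larger of its colour, lying flat: a ring 62 mm in diameter and 32 mm high with a 24 mm through bore, bearings out, loose. Origin: centre of its underside, z up along the bore
- blue_small: blue skate wheel with a black hub ring, the smaller of its colour, lying flat: a ring 50 mm in diameter and 26 mm high with a 24 mm through bore, bearings out, loose. Origin: centre of its underside, z up along the bore
- green_large: green skate wheel with a white hub ring, the larger of its colour, lying flat: a ring 62 mm in diameter and 32 mm high with a 24 mm through bore, bearings out, loose. Origin: centre of its underside, z up along the bore
- green_small: green skate wheel with a black hub ring, the smaller of its colour, lying flat: a ring 50 mm in diameter and 26 mm high with a 24 mm through bore, bearings out, loose. Origin: centre of its underside, z up along the bore
- red_wheel: red skate wheel with a white hub ring, 62 mm in diameter and 32 mm high, lying flat, loose; it stays where it is. Origin: centre of its underside
- blue_post: upright drying post, fixed: a round blue foot 84 mm in diameter and 8 mm high with a 10 mm steel pin in its centre, round-tipped, tip 53 mm above the table. Origin: on the table under the pin, z up. Racked, the large wheel's underside is 8 mm above the table, that of the small one on top of it 40 mm, its bore round the last 13 mm of the pin
- green_post: upright drying post, fixed: a round green foot 84 mm in diameter and 8 mm high with a 10 mm steel pin in its centre, round-tipped, tip 53 mm above the table. Origin: on the table under the pin, z up. Racked, the large wheel's underside is 8 mm above the table, that of the small one on top of it 40 mm, its bore round the last 13 mm of the pin
- mug: white chipped enamel mug with a dark rim, 80 mm in diameter and 84 mm high, handle reaching 68 mm from its axis along its y, loose; it stays where it is. Origin: centre of its underside
- ratchet: black ratchet handle lying along its own x from -90 to +93 mm, 24 mm thick, with a 36 mm wide head at the +x end whose drive stub rises to 34 mm, loose; it stays where it is. Origin: on the table under its length, about the middle

How it is judged:
By the outcome, as a careful person would: the job done as asked, in the order asked, and still so for the second after the job is handed in, with the robot touching nothing.
It also fails if it takes over 106 s, if anything falls off the work surface, if the arm or the gripper's body presses on something with over 40 N, if the wrist force passes 120 N, or if a joint passes its speed limit or range.

## Working session

There is one attempt and no reset: what is moved stays moved. The work goes in short steps, Python scripts to look and compute and a tool call to move; the robot and the scene stay as the last step left them, time stands still between calls to the robot, and variables do not carry over. Pictures are saved under pics/ and viewed, at most 14 in all, crops included, and the job is handed in when it is done.

Besides the shell and the picture viewer there is one more tool, called after ">>>" as a command line: name --argument value ..., lists and objects as JSON in quotes. move_arm: Moves the arm, as the interface text tells. Its arguments: {"type":"object","properties":{"deltas":{"type":"array"},"newtons":{"type":"number"}},"required":["deltas"]}

```bash
mkdir -p pics; ls; python3 - <<'E'
from rig import monitor, cams, robot
import cv2,numpy as np
s=monitor.read_state();print(s)
for n in ["scene","side","wrist"]:
    d=cams.get_image(n);cv2.imwrite(f"pics/{n}0.png",d["color"][...,::-1])
    print(n,{k:np.round(v,4).tolist() for k,v in d.items() if k!="color"})
E
```

```text
pics
{'time': 0.0, 'joint_positions': array([-8.46219884e-02,  3.51216911e-01,  1.65242594e+00, -4.11649617e-06,
        1.13910244e+00, -8.46289557e-02]), 'qd': array([ 1.44858305e-03, -7.19415484e-04, -1.02991646e-03, -2.65442915e-06,
        6.18150057e-04, -1.10169769e-03]), 'joint_efforts': array([ 1.41757551e-03, -4.97321892e+01, -2.85254824e+01,  6.99741254e-02,
        2.57699919e-02, -1.73020858e-04]), 'ee_pos': array([5.49653674e-01, 4.18172360e-05, 2.18111314e-01]), 'orientation': array([-4.39299389e-04,  7.07103591e-01,  7.07109737e-01, -3.73042544e-04]), 'contact_force': array([-0.3782363 ,  0.29553859, -0.18127416]), 'moment': array([-0.01733552, -0.02966935, -0.0364677 ]), 'gripper_force': 0.0, 'finger_gap': 0.09301182033479105}
scene {'K': [[464.7257, 0.0, 283.8506], [0.0, 464.7257, 199.8432], [0.0, 0.0, 1.0]], 'k1': -0.0839, 'extrinsics': [[-0.7842, 0.6204, 0.0118, 0.424], [0.438, 0.5668, -0.6978, -0.2136], [-0.4396, -0.542, -0.7162, 1.4298], [0.0, 0.0, 0.0, 1.0]]}
side {'K': [[418.9207, 0.0, 272.7609], [0.0, 418.9207, 203.7758], [0.0, 0.0, 1.0]], 'k1': -0.0872, 'extrinsics': [[0.9471, -0.3204, -0.017, -0.5152], [-0.2533, -0.714, -0.6527, 0.1569], [0.197, 0.6225, -0.7574, 0.9771], [0.0, 0.0, 0.0, 1.0]]}
wrist {'K': [[309.6114, 0.0, 281.7203], [0.0, 309.6114, 209.2171], [0.0, 0.0, 1.0]], 'k1': -0.056, 'tool_from_camera': [[0.0001, -0.9557, -0.2942, 0.0815], [1.0, -0.0001, 0.0006, -0.0003], [-0.0007, -0.2942, 0.9557, -0.166], [0.0, 0.0, 0.0, 1.0]]}
```

View pics/scene0.png

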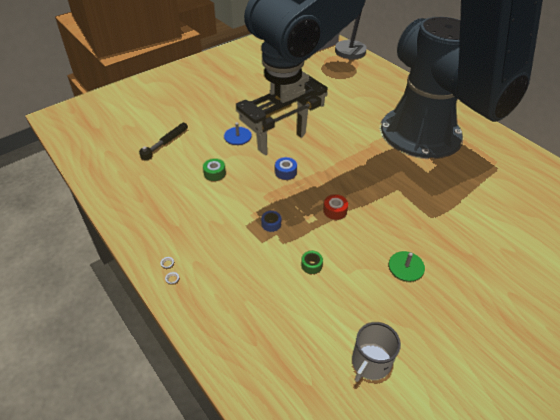

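View pics/side0.png

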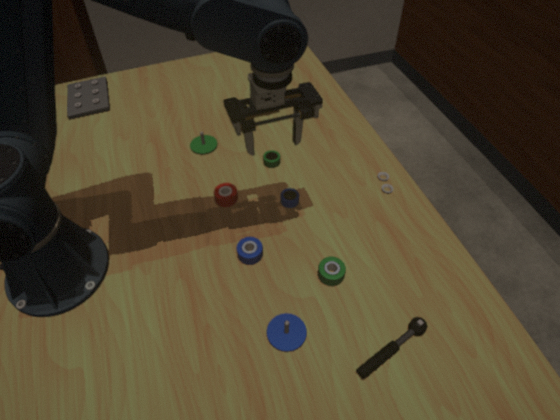

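The scene picture shows blue_large at (286,168), green_large at (214,169), blue_small at (271,221), green_small at (312,262) and red at (335,207). The blue post is at (238,135), the green post at (407,266), the mug at (375,350) and the ratchet at (165,140). The side view agrees: blue_large (250,250), green_large (332,270), blue_small (290,198), green_small (272,158), and posts at (287,332) and (204,144).

```bash
cat > h.py <<'E'
from rig import monitor, cams, robot
import cv2,numpy as np
from scipy.spatial.transform import Rotation as R
def shot(n):
    s=monitor.read_state();d=cams.get_image(n)
    if n=="wrist":
        w=np.eye(4);q=s["orientation"];w[:3,:3]=R.from_quat([q[1],q[2],q[3],q[0]]).as_matrix();w[:3,3]=s["ee_pos"]
        d["T"]=w@d["tool_from_camera"]
    else: d["T"]=np.linalg.inv(d["extrinsics"])
    return d
def cast(d,p,z):
    u=cv2.undistortPoints(np.float64(p).reshape(-1,1,2),d["K"],np.array([d["k1"],0,0,0.]))[:,0]
    r=np.c_[u,np.ones(len(u))]@d["T"][:3,:3].T;o=d["T"][:3,3]
    return (o+r*((z-o[2])/r[:,2])[:,None])[:,:2]
HUE={"blue":(105,128),"green":(48,80)}
def blobs(d,c,amin=60):
    hsv=cv2.cvtColor(d["color"],cv2.COLOR_RGB2HSV)
    lo,hi=HUE[c];m=cv2.inRange(hsv,(lo,110,35),(hi,255,255))
    out=[]
    for k in cv2.findContours(m,cv2.RETR_EXTERNAL,cv2.CHAIN_APPROX_NONE)[0]:
        k=cv2.convexHull(k);M=cv2.moments(k)
        if M["m00"]>amin: out.append((np.array([M["m10"],M["m01"]])/M["m00"],M["m00"],cv2.boundingRect(k)))
    return out
E
python3 - <<'E'
from h import *
for n in ["scene","side","wrist"]:
    d=shot(n)
    for c in HUE:
        for p,a,b in blobs(d,c): print(n,c,p.round(1),a,b,[cast(d,[p],z)[0].round(4).tolist() for z in (.008,.013,.016)])
E
```

```text
scene blue [274.  220.9] 91.0 (266, 214, 15, 13) [[0.5901, 0.0229], [0.5928, 0.0264], [0.5944, 0.0285]]
scene blue [285.6 165. ] 248.0 (275, 158, 22, 15) [[0.4373, -0.1231], [0.4409, -0.1187], [0.4431, -0.116]]
scene blue [237.2 135.4] 350.5 (224, 127, 27, 18) [[0.469, -0.3161], [0.4724, -0.3106], [0.4744, -0.3073]]
scene green [406.4 265.8] 795.0 (389, 251, 36, 30) [[0.4339, 0.319], [0.4375, 0.3208], [0.4396, 0.3219]]
scene green [311.8 261.5] 352.5 (302, 251, 21, 22) [[0.5975, 0.1751], [0.6002, 0.1778], [0.6017, 0.1794]]
scene green [213.7 168.8] 360.0 (203, 159, 22, 21) [[0.6049, -0.2322], [0.6075, -0.2271], [0.6091, -0.2241]]
side blue [286.1 332.1] 1086.5 (267, 314, 39, 37) [[0.4637, -0.3243], [0.463, -0.3263], [0.4625, -0.3275]]
side blue [249.1 247.8] 384.0 (237, 238, 25, 21) [[0.4521, -0.0952], [0.4514, -0.0987], [0.4509, -0.1007]]
side green [331.7 268.4] 459.5 (319, 257, 26, 24) [[0.615, -0.2136], [0.6133, -0.2163], [0.6123, -0.2179]]
side green [271.3 156.4] 137.5 (264, 151, 16, 12) [[0.6038, 0.1897], [0.6022, 0.1845], [0.6012, 0.1814]]
side green [203.4 144.1] 349.0 (191, 135, 26, 19) [[0.4297, 0.3102], [0.4291, 0.3043], [0.4288, 0.3008]]
wrist blue [228.4 381.4] 1689.5 (202, 361, 53, 42) [[0.4658, -0.3176], [0.4669, -0.3123], [0.4676, -0.3091]]
wrist blue [210.3 264.2] 1503.0 (193, 240, 38, 51) [[0.4531, -0.1121], [0.4544, -0.1096], [0.4552, -0.108]]
wrist blue [321.8 168. ] 1378.0 (302, 147, 42, 43) [[0.5987, 0.0184], [0.5981, 0.0192], [0.5977, 0.0197]]
wrist green [323.6 353.8] 303.5 (304, 349, 40, 12) [[0.6129, -0.2627], [0.6121, -0.2582], [0.6116, -0.2554]]
wrist green [329.7  22.1] 1748.0 (307, 0, 47, 48) [[0.6021, 0.1797], [0.6014, 0.1784], [0.601, 0.1776]]
```

View pics/wrist0.png

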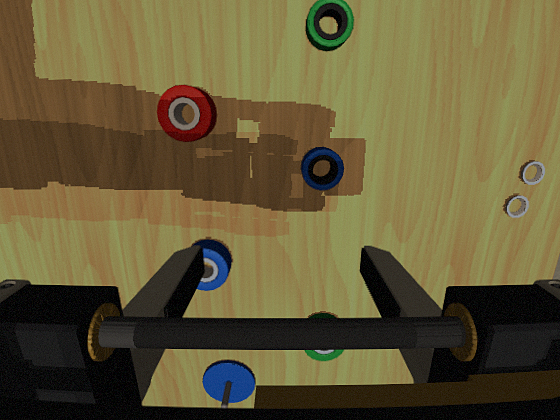

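The wrist view shows blue_small at (322,168), green_small at (330,22), blue_large at (210,264), partly behind a finger, and red at (187,113). The space around each wheel is clear enough to close along world x. I'll start with blue_large.

>>> move_arm --deltas '[1,-0.05,-0.05,0,0,1,-0.107,-0.1,0,0,1,-0.107,-0.1,0,0,1,-0.107,-0.1,0,0,1,-0.107,-0.1,0,0,1,-0.107,-0.1,0,0,1,-0.107,-0.1,0,0]' --newtons 25

```text
time: 1.0
ee_pos: [0.4506, -0.1063, 0.2185]
orientation: [-0.0, 0.707, 0.708, 0.0]
contact_force: [0.6, -0.2, 0.1]
finger_gap: 0.0927
gripper_force: 0.0
```

```bash
cat >> h.py <<'E'
def report(n,png=None):
    d=shot(n);print(n,monitor.read_state()["ee_pos"].round(4))
    for c in HUE:
        for p,a,b in blobs(d,c): print(c,p.round(1),a,b,[cast(d,[p],z)[0].round(4).tolist() for z in (.008,.013,.016,.024,.040)])
    if png: cv2.imwrite(png,d["color"][...,::-1])
    return d
E
python3 -c "
from h import *
report('wrist','pics/w1.png');d=report('scene')
print('mug base-ish',cast(d,[[372,372],[375,335]],0),cast(d,[[377,338]],.084))
report('side')"
```

```text
wrist [ 0.4505 -0.1063  0.2185]
blue [291.5 311.3] 612.0 (266, 302, 52, 17) [[0.4647, -0.293], [0.4645, -0.2894], [0.4643, -0.2873], [0.464, -0.2816], [0.4634, -0.2702]]
blue [281.4 186.1] 2101.0 (256, 160, 52, 53) [[0.4502, -0.1106], [0.4502, -0.1095], [0.4502, -0.1088], [0.4502, -0.107], [0.4502, -0.1033]]
blue [413.5  74.2] 1760.0 (390, 51, 48, 47) [[0.6011, 0.0211], [0.5991, 0.0205], [0.5979, 0.0201], [0.5947, 0.0191], [0.5883, 0.0172]]
green [412.8 266.2] 585.0 (394, 250, 33, 37) [[0.6298, -0.2219], [0.6274, -0.2193], [0.626, -0.2177], [0.6222, -0.2135], [0.6145, -0.2052]]
scene [ 0.4504 -0.1063  0.2185]
blue [271.  218.2] 218.0 (262, 211, 19, 15) [[0.5906, 0.0111], [0.5933, 0.0147], [0.5949, 0.0169], [0.5992, 0.0227], [0.6078, 0.0342]]
blue [285.5 165.1] 212.0 (276, 158, 20, 16) [[0.4377, -0.1228], [0.4413, -0.1185], [0.4435, -0.1158], [0.4492, -0.1088], [0.4606, -0.0948]]
blue [237.3 135.4] 348.5 (224, 127, 27, 18) [[0.4687, -0.3162], [0.4721, -0.3107], [0.4742, -0.3074], [0.4796, -0.2985], [0.4905, -0.2809]]
green [406.4 265.8] 791.5 (389, 251, 36, 30) [[0.434, 0.319], [0.437
[... 174 characters left out ...]
1834], [0.6144, 0.1919]]
green [213.3 168.6] 346.5 (203, 159, 22, 21) [[0.6052, -0.2335], [0.6078, -0.2285], [0.6094, -0.2255], [0.6136, -0.2174], [0.6219, -0.2014]]
mug base-ish [[0.67511581 0.44642792]
 [0.61315735 0.39402265]] [[0.65728541 0.42373851]]
side [ 0.4503 -0.1064  0.2185]
blue [286.2 332. ] 1086.0 (267, 314, 39, 37) [[0.4639, -0.3242], [0.4631, -0.3263], [0.4626, -0.3275], [0.4614, -0.3307], [0.4589, -0.3373]]
blue [289.5 195.4] 168.0 (281, 189, 18, 14) [[0.6012, 0.0304], [0.5996, 0.0262], [0.5986, 0.0237], [0.596, 0.017], [0.5909, 0.0036]]
green [331.7 268.3] 462.5 (319, 257, 26, 24) [[0.615, -0.2134], [0.6133, -0.2161], [0.6123, -0.2177], [0.6096, -0.2221], [0.6041, -0.2308]]
```

View pics/w1.png

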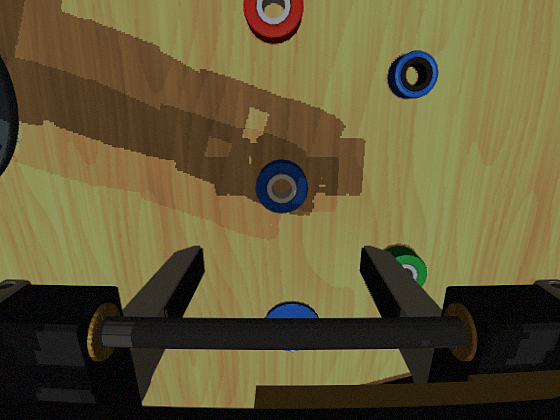

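The wrist view shows blue_large at (281,186), centred between the fingers, with blue_small at (413,74). I'll descend, grip and lift.

>>> move_arm --deltas '[1,-0.001,0,0.05,0,1,-0.001,0,0.1,0,1,-0.001,0,0.15,0,1,-0.001,0,0.19,0,1,-0.001,0,0.205,0,1,-0.001,0,0.213,0,1,-0.001,0,0.2145,0,1,-0.001,0,0.2145,0,0,-0.001,0,0.2145,0,0,-0.001,0,0.2145,0,0,-0.001,0,0.2145,0,0,-0.001,0,0.2145,0,0,-0.001,0,0.2145,0,0,-0.001,0,0.2145,0,0,-0.001,0,0.2145,0,0,-0.001,0,0.2,0,0,-0.001,0,0.15,0,0,-0.001,0,0.1,0,0,-0.001,0,0.1,0]' --newtons 25

```text
time: 3.05
ee_pos: [0.4527, -0.1089, 0.1238]
orientation: [0.004, 0.707, 0.707, 0.002]
contact_force: [0.5, -0.2, -1.3]
finger_gap: 0.06
gripper_force: 25.0
```

>>> move_arm --deltas '[0,-0.04,0,-0.03,0,0,-0.085,0.005,-0.05,0,0,-0.13,0.008,-0.06,0,0,-0.175,0.01,-0.08,0,0,-0.22,0.015,-0.1,0,0,-0.265,0.015,-0.1,0,0,-0.293,0.015,-0.1,0,0,-0.293,0.015,-0.1,0,0,-0.293,0.015,-0.1,0,0,-0.293,0.015,-0.1,0,0,-0.293,0.015,-0.1,0,0,-0.293,0.015,-0.1,0]'

```text
time: 4.25
ee_pos: [0.4652, -0.4002, 0.2187]
orientation: [0.0, 0.707, 0.707, 0.0]
contact_force: [0.1, 0.2, -1.1]
finger_gap: 0.0603
gripper_force: 25.0
```

```bash
python3 -c "
from h import *
report('wrist','pics/w2.png');report('side');print(monitor.read_state()['orientation'])"
```

```text
wrist [ 0.4652 -0.4004  0.2188]
blue [281.7 267.3] 10478.5 (223, 209, 119, 109) [[0.4652, -0.517], [0.4652, -0.5144], [0.4652, -0.5128], [0.4652, -0.5086], [0.4652, -0.5002]]
blue [281.7 116.3] 3968.0 (247, 80, 71, 73) [[0.4651, -0.3209], [0.4651, -0.3209], [0.465, -0.3209], [0.465, -0.3208], [0.465, -0.3207]]
green [419.2  24.3] 2559.0 (391, 0, 58, 54) [[0.6171, -0.2205], [0.6151, -0.2218], [0.6139, -0.2226], [0.6106, -0.2247], [0.6042, -0.2289]]
side [ 0.4652 -0.4005  0.2188]
blue [294.9 329.5] 1453.5 (267, 308, 58, 42) [[0.4828, -0.3248], [0.4819, -0.3269], [0.4814, -0.3281], [0.48, -0.3313], [0.4771, -0.3379]]
[ 8.12639597e-05  7.06863688e-01  7.07349786e-01 -4.78650893e-06]
```

View pics/w2.png

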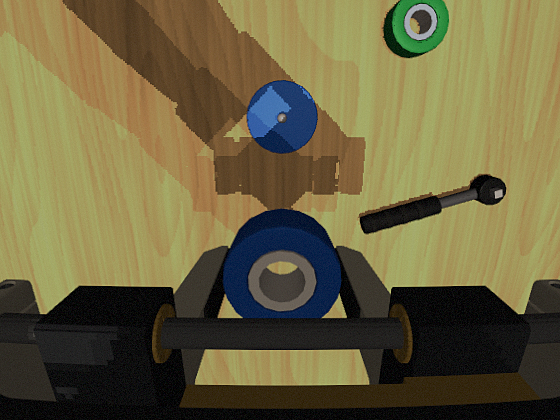

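The wrist view shows the blue post's pin at (282,117), the held wheel's hub ring centred near (282,284), and green_large at (419,24). Next I'll work out where the wheel sits in the grip.

```bash
cat >> h.py <<'E'
def held(d,c,ztop,zb,y0=-1):
    """centre of held wheel: cast top-face rim extremes: near (bottom) hull row on top plane; left/right"""
    lo,hi=HUE[c];hsv=cv2.cvtColor(d["color"],cv2.COLOR_RGB2HSV);m=cv2.inRange(hsv,(lo,110,25),(hi,255,255))
    k=max(cv2.findContours(m,cv2.RETR_EXTERNAL,cv2.CHAIN_APPROX_NONE)[0],key=cv2.contourArea)[:,0].astype(float)
    a=cast(d,k,ztop);b=cast(d,k,zb)
    print("top rim near y",a[:,1].min(),"bottom rim far y",b[:,1].max(),"x",a[:,0].min(),a[:,0].max())
E
python3 -c "
from h import *
d=shot('wrist');t=monitor.read_state()['ee_pos'];print(t)
held(d,'blue',t[2]+.028,t[2]-.004)
print(cast(d,[[282,250],[282,319],[282,282]],t[2]+.028))"
```

```text
[ 0.46512175 -0.40063439  0.21875559]
top rim near y -0.4215213580283519 bottom rim far y -0.3712389487935354 x 0.43475780732853925 0.49482776782851023
[[ 0.46504061 -0.38228209]
 [ 0.46508177 -0.42214957]
 [ 0.46505874 -0.39993847]]
```

>>> move_arm --deltas '[0,0.05,0,0,0,0,0.081,0,0,0,0,0.081,0,0,0,0,0.081,0,0.05,0,0,0.081,0,0.1,0,0,0.081,0,0.13,0,0,0.081,0,0.15,0,0,0.081,0,0.17,0,0,0.081,0,0.185,0,0,0.081,0,0.2,0,0,0.081,0,0.2065,0,0,0.081,0,0.2065,0,0,0.081,0,0.2065,0]'

```text
time: 5.7
ee_pos: [0.4653, -0.3202, 0.0124]
orientation: [0.0, 0.707, 0.707, 0.0]
contact_force: [-0.1, -0.0, -1.0]
finger_gap: 0.0606
gripper_force: 25.0
```

>>> move_arm --deltas '[1,0,0,0,0,1,0,0,0,0,1,0,0,0,0,1,0,0,0,0,1,0,0,-0.03,0,1,0,0,-0.08,0,1,0,0,-0.13,0,1,0.03,0.01,-0.17,0,1,0.08,0.03,-0.207,0,1,0.125,0.05,-0.207,0,1,0.17,0.065,-0.207,0,1,0.215,0.085,-0.207,0,1,0.26,0.1,-0.207,0,1,0.305,0.12,-0.207,0,1,0.34,0.133,-0.207,0,1,0.34,0.133,-0.207,0,1,0.34,0.133,-0.207,0,1,0.34,0.133,-0.207,0,1,0.34,0.133,-0.207,0]'

```text
time: 7.6
ee_pos: [0.5977, 0.0189, 0.2192]
orientation: [0.0, 0.708, 0.707, -0.0]
contact_force: [-0.4, -0.8, -0.1]
finger_gap: 0.0925
gripper_force: 0.0
```

```bash
python3 -c "
from h import *
report('wrist');report('side','pics/s2.png')"
```

```text
wrist [0.5978 0.0189 0.2193]
blue [198.8 389.7] 1615.5 (175, 369, 51, 39) [[0.4644, -0.3178], [0.4661, -0.3123], [0.4672, -0.309], [0.47, -0.3001], [0.4757, -0.2824]]
blue [281.5 183.3] 1317.5 (262, 162, 40, 43) [[0.5974, 0.0178], [0.5974, 0.0189], [0.5974, 0.0196], [0.5974, 0.0213], [0.5974, 0.0248]]
green [289.8 358.7] 692.5 (269, 350, 43, 21) [[0.6096, -0.2539], [0.6095, -0.2492], [0.6094, -0.2463], [0.6091, -0.2388], [0.6086, -0.2238]]
green [283.6  40.5] 1768.0 (261, 16, 46, 50) [[0.6, 0.1798], [0.6, 0.1787], [0.6, 0.1781], [0.5999, 0.1764], [0.5998, 0.173]]
side [0.5978 0.0191 0.2193]
blue [286.2 331.2] 1142.5 (267, 311, 39, 40) [[0.4646, -0.3224], [0.4638, -0.3245], [0.4633, -0.3257], [0.4621, -0.329], [0.4596, -0.3356]]
green [331.6 268.4] 464.5 (319, 257, 26, 24) [[0.6147, -0.2135], [0.613, -0.2162], [0.612, -0.2179], [0.6093, -0.2222], [0.6038, -0.2309]]
green [271.3 156.6] 139.5 (264, 151, 16, 12) [[0.6038, 0.1891], [0.6021, 0.1839], [0.6012, 0.1808], [0.5986, 0.1726], [0.5934, 0.1561]]
green [203.3 144.1] 350.5 (191, 135, 26, 19) [[0.4297, 0.3102], [0.4291, 0.3043], [0.4288, 0.3008], [0.4279, 0.2914], [0.426, 0.2726]]
```

View pics/s2.png

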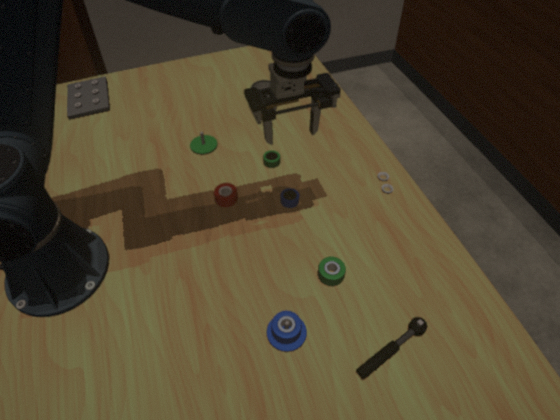

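The side view shows blue_large flat on the blue foot at (287,328), with the pin in its bore. Next is blue_small, directly below the tool.

>>> move_arm --deltas '[1,0.001,0,0.05,0,1,0.001,0,0.1,0,1,0.001,0,0.15,0,1,0.001,0,0.19,0,1,0.001,0,0.205,0,1,0.001,0,0.2155,0,1,0.001,0,0.2155,0,1,0.001,0,0.2155,0,0,0.001,0,0.2155,0,0,0.001,0,0.2155,0,0,0.001,0,0.2155,0,0,0.001,0,0.2155,0,0,0.001,0,0.2155,0,0,0.001,0,0.2155,0,0,0.001,0,0.2155,0,0,0.001,0,0.2155,0,0,0.001,0,0.2,0,0,0.001,0,0.15,0,0,0.001,0,0.1,0,0,0.001,0,0.05,0]'

```text
time: 9.7
ee_pos: [0.5976, 0.021, 0.1721]
orientation: [0.0, 0.707, 0.707, 0.0]
contact_force: [0.7, -0.6, -0.7]
finger_gap: 0.0493
gripper_force: 25.0
```

>>> move_arm --deltas '[0,-0.05,-0.015,-0.03,0,0,-0.095,-0.03,-0.05,0,0,-0.14,-0.045,-0.05,0,0,-0.185,-0.06,-0.05,0,0,-0.23,-0.075,-0.05,0,0,-0.275,-0.09,-0.05,0,0,-0.32,-0.105,-0.05,0,0,-0.365,-0.12,-0.05,0,0,-0.42,-0.1325,-0.05,0,0,-0.42,-0.1325,-0.05,0,0,-0.42,-0.1325,-0.05,0,0,-0.42,-0.1325,-0.05,0,0,-0.42,-0.1325,-0.05,0,0,-0.42,-0.1325,-0.05,0]'

```text
time: 11.1
ee_pos: [0.466, -0.3979, 0.2195]
orientation: [0.0, 0.707, 0.708, 0.0]
contact_force: [-0.7, -0.6, -0.5]
finger_gap: 0.0495
gripper_force: 25.0
```

```bash
python3 -c "
from h import *
d=report('wrist','pics/w3.png');t=monitor.read_state()['ee_pos'];print(t)
held(d,'blue',t[2]+.0223,t[2]-.0037)"
```

```text
wrist [ 0.4659 -0.3981  0.2194]
blue [281.7 269.9] 6969.0 (236, 221, 93, 97) [[0.4661, -0.519], [0.4661, -0.5164], [0.4661, -0.5147], [0.4661, -0.5105], [0.466, -0.5019]]
blue [281.  118.4] 3940.5 (246, 83, 71, 72) [[0.465, -0.321], [0.465, -0.3209], [0.4651, -0.3209], [0.4651, -0.3208], [0.4651, -0.3206]]
green [417.2  26.7] 2757.0 (389, 0, 59, 57) [[0.6161, -0.2204], [0.6141, -0.2217], [0.6129, -0.2224], [0.6098, -0.2245], [0.6034, -0.2285]]
[ 0.46593526 -0.39805127  0.21937703]
top rim near y -0.42249784699905035 bottom rim far y -0.3757997425116649 x 0.44167405709296315 0.4899714679818725
```

View pics/w3.png

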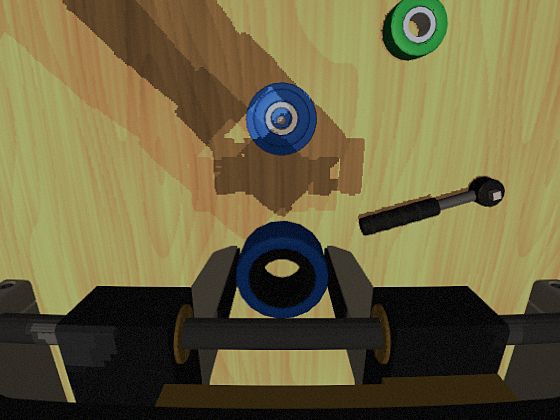

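The view shows blue_large centred on the pin at (281,118), with blue_small held at (282,270). Placing it now.

>>> move_arm --deltas '[0,0.045,-0.001,0,0,0,0.079,-0.001,0,0,0,0.079,-0.001,0,0,0,0.079,-0.001,0.05,0,0,0.079,-0.001,0.1,0,0,0.079,-0.001,0.13,0,0,0.079,-0.001,0.15,0,0,0.079,-0.001,0.165,0,0,0.079,-0.001,0.1745,0,0,0.079,-0.001,0.175,0,0,0.079,-0.001,0.175,0,0,0.079,-0.001,0.175,0]'

```text
time: 12.35
ee_pos: [0.4649, -0.3203, 0.045]
orientation: [0.001, 0.707, 0.707, 0.0]
contact_force: [0.9, 0.4, -0.2]
finger_gap: 0.0493
gripper_force: 25.0
```

>>> move_arm --deltas '[1,0,0,0,0,1,0,0,0,0,1,0,0,0,0,1,0,0,0,0,1,0,0,-0.03,0,1,0,0,-0.08,0,1,0,0,-0.13,0,1,0.03,0.04,-0.15,0,1,0.06,0.08,-0.175,0,1,0.08,0.12,-0.175,0,1,0.098,0.148,-0.175,0,1,0.098,0.148,-0.175,0,1,0.098,0.148,-0.175,0,1,0.098,0.148,-0.175,0,1,0.098,0.148,-0.175,0]'

```text
time: 13.85
ee_pos: [0.6117, -0.2228, 0.2193]
orientation: [-0.0, 0.708, 0.707, -0.0]
contact_force: [0.5, -0.9, 0.7]
finger_gap: 0.0932
gripper_force: 0.0
```

```bash
python3 -c "
from h import *
report('wrist');d=report('side');
cv2.imwrite('pics/s3.png',cv2.resize(d['color'][240:400,200:400],None,fx=3,fy=3)[...,::-1])"
```

```text
wrist [ 0.6118 -0.2228  0.2193]
blue [165.3 251.4] 2216.5 (137, 226, 66, 61) [[0.4551, -0.3166], [0.4572, -0.3143], [0.4584, -0.3129], [0.4618, -0.3092], [0.4684, -0.3017]]
green [279.4 185.9] 2023.0 (254, 160, 52, 52) [[0.6087, -0.2271], [0.6087, -0.226], [0.6087, -0.2253], [0.6088, -0.2235], [0.6089, -0.2198]]
side [ 0.6119 -0.2227  0.2194]
blue [286.2 330.5] 1179.5 (267, 309, 39, 42) [[0.465, -0.3211], [0.4642, -0.3232], [0.4638, -0.3244], [0.4625, -0.3277], [0.46, -0.3343]]
green [271.3 156.5] 138.0 (264, 151, 16, 12) [[0.6038, 0.1896], [0.6022, 0.1844], [0.6012, 0.1813], [0.5986, 0.1731], [0.5934, 0.1566]]
green [203.3 144.2] 347.0 (191, 135, 26, 19) [[0.4296, 0.31], [0.429, 0.3041], [0.4287, 0.3006], [0.4278, 0.2912], [0.4259, 0.2724]]
```

View pics/s3.png

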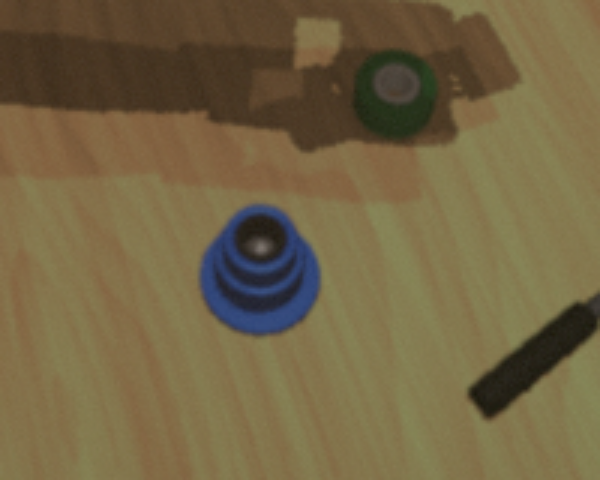

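The crop shows both blue wheels stacked level, with the pin tip inside the top bore at (260,240). Now green_large.

>>> move_arm --deltas '[1,-0.001,-0.003,0.05,0,1,-0.001,-0.003,0.1,0,1,-0.001,-0.003,0.15,0,1,-0.001,-0.003,0.19,0,1,-0.001,-0.003,0.205,0,1,-0.001,-0.003,0.2153,0,1,-0.001,-0.003,0.2153,0,1,-0.001,-0.003,0.2153,0,0,-0.001,-0.003,0.2153,0,0,-0.001,-0.003,0.2153,0,0,-0.001,-0.003,0.2153,0,0,-0.001,-0.003,0.2153,0,0,-0.001,-0.003,0.2153,0,0,-0.001,-0.003,0.2153,0,0,-0.001,-0.003,0.2153,0,0,-0.001,-0.003,0.2,0,0,-0.001,-0.003,0.15,0,0,-0.001,-0.003,0.1,0,0,-0.001,-0.003,0.05,0,0,-0.001,-0.003,0,0]'

```text
time: 15.95
ee_pos: [0.6091, -0.2228, 0.2222]
orientation: [0.0, 0.707, 0.707, 0.0]
contact_force: [1.0, -0.1, -0.8]
finger_gap: 0.0605
gripper_force: 24.7
```

>>> move_arm --deltas '[0,0.04,-0.015,0,0,0,0.08,-0.03,0,0,0,0.12,-0.045,0,0,0,0.16,-0.06,0,0,0,0.2,-0.075,0,0,0,0.24,-0.09,0,0,0,0.28,-0.105,0,0,0,0.32,-0.12,0,0,0,0.36,-0.135,0,0,0,0.4,-0.15,0,0,0,0.44,-0.165,0,0,0,0.458,-0.177,0,0,0,0.458,-0.177,0,0,0,0.458,-0.177,0,0,0,0.458,-0.177,0,0,0,0.458,-0.177,0,0]'

```text
time: 17.55
ee_pos: [0.433, 0.2342, 0.2193]
orientation: [0.0, 0.708, 0.707, 0.0]
contact_force: [-0.0, 0.2, -1.5]
finger_gap: 0.0604
gripper_force: 24.7
```

```bash
python3 -c "
from h import *
d=report('wrist','pics/w4.png');t=monitor.read_state()['ee_pos'];print(t)
held(d,'green',t[2]+.028,t[2]-.004)"
```

```text
wrist [0.4329 0.2343 0.2192]
green [281.7 268.3] 10360.0 (223, 210, 119, 108) [[0.4328, 0.1156], [0.4328, 0.1182], [0.4328, 0.1198], [0.4328, 0.124], [0.4328, 0.1325]]
green [412.3 227.5] 1261.5 (393, 207, 41, 42) [[0.6044, 0.1741], [0.6021, 0.176], [0.6008, 0.1771], [0.5971, 0.1801], [0.5899, 0.1861]]
green [279.7 113.8] 3994.0 (245, 78, 71, 73) [[0.4307, 0.3164], [0.4308, 0.3164], [0.4308, 0.3163], [0.4308, 0.3163], [0.4309, 0.3163]]
[0.43292025 0.23427524 0.21920796]
top rim near y 0.21306767894774534 bottom rim far y 0.26284690876990663 x 0.402841649483475 0.4627875323028598
```

View pics/w4.png

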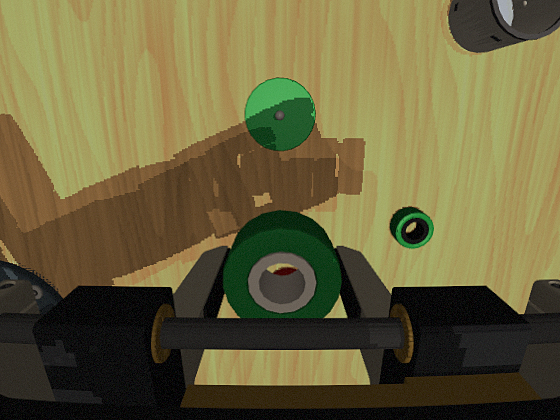

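The wrist view shows the green post's pin at (280,115), the held green_large at (282,268), green_small at (412,228) and the mug well away at top right. Placing it now.

>>> move_arm --deltas '[0,0.045,-0.002,0,0,0,0.0845,-0.002,0,0,0,0.0845,-0.002,0,0,0,0.0845,-0.002,0.05,0,0,0.0845,-0.002,0.1,0,0,0.0845,-0.002,0.13,0,0,0.0845,-0.002,0.15,0,0,0.0845,-0.002,0.17,0,0,0.0845,-0.002,0.185,0,0,0.0845,-0.002,0.2,0,0,0.0845,-0.002,0.2065,0,0,0.0845,-0.002,0.2065,0,0,0.0845,-0.002,0.2065,0]'

```text
time: 18.9
ee_pos: [0.4308, 0.3194, 0.0129]
orientation: [0.0, 0.707, 0.707, 0.0]
contact_force: [-1.3, 0.3, -0.6]
finger_gap: 0.0606
gripper_force: 24.8
```

>>> move_arm --deltas '[1,0,0,0,0,1,0,0,0,0,1,0,0,0,0,1,0,0,0,0,1,0,0,-0.03,0,1,0,0,-0.08,0,1,0,0,-0.13,0,1,-0.03,0.04,-0.17,0,1,-0.06,0.08,-0.207,0,1,-0.1,0.12,-0.207,0,1,-0.12,0.15,-0.207,0,1,-0.139,0.169,-0.207,0,1,-0.139,0.169,-0.207,0,1,-0.139,0.169,-0.207,0,1,-0.139,0.169,-0.207,0,1,-0.139,0.169,-0.207,0]'

```text
time: 20.5
ee_pos: [0.5987, 0.1815, 0.2197]
orientation: [-0.0, 0.707, 0.708, -0.0]
contact_force: [-0.2, 0.5, -0.1]
finger_gap: 0.0932
gripper_force: 0.0
```

```bash
python3 -c "
from h import *
report('wrist','pics/w5.png')"
```

```text
wrist [0.5988 0.1815 0.2198]
green [283.  188.6] 1246.0 (263, 167, 41, 42) [[0.6002, 0.1737], [0.6002, 0.1749], [0.6001, 0.1756], [0.6001, 0.1775], [0.6, 0.1812]]
green [133.6  66.6] 4564.5 (95, 30, 77, 77) [[0.4289, 0.3172], [0.4312, 0.3165], [0.4325, 0.3161], [0.4361, 0.3149], [0.4433, 0.3126]]
```

View pics/w5.png

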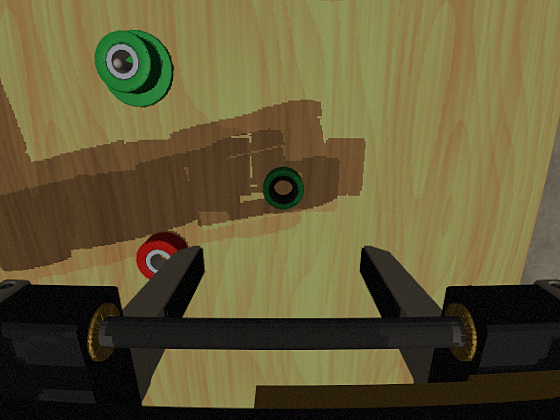

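The view shows green_large on its post with the pin in the bore at (122,62), and green_small below the tool at (283,188). Picking it up.

>>> move_arm --deltas '[1,-0.005,0.001,0.05,0,1,-0.005,0.001,0.1,0,1,-0.005,0.001,0.15,0,1,-0.005,0.001,0.19,0,1,-0.005,0.001,0.205,0,1,-0.005,0.001,0.2158,0,1,-0.005,0.001,0.2158,0,1,-0.005,0.001,0.2158,0,0,-0.005,0.001,0.2158,0,0,-0.005,0.001,0.2158,0,0,-0.005,0.001,0.2158,0,0,-0.005,0.001,0.2158,0,0,-0.005,0.001,0.2158,0,0,-0.005,0.001,0.2158,0,0,-0.005,0.001,0.2158,0,0,-0.005,0.001,0.2,0,0,-0.005,0.001,0.15,0,0,-0.005,0.001,0.1,0,0,-0.005,0.001,0.05,0,0,-0.005,0.001,0,0]'

```text
time: 22.55
ee_pos: [0.6, 0.1755, 0.223]
orientation: [0.0, 0.707, 0.707, 0.0]
contact_force: [0.4, -0.1, -0.7]
finger_gap: 0.05
gripper_force: 25.0
```

>>> move_arm --deltas '[0,0.01,-0.04,0,0,0,0.03,-0.08,0,0,0,0.045,-0.12,0,0,0,0.06,-0.169,0,0,0,0.06,-0.169,0,0,0,0.06,-0.169,0,0,0,0.06,-0.169,0,0,0,0.06,-0.169,0,0]'

```text
time: 23.35
ee_pos: [0.4325, 0.2352, 0.2198]
orientation: [0.0, 0.707, 0.707, 0.0]
contact_force: [0.4, 0.4, -0.1]
finger_gap: 0.0502
gripper_force: 25.0
```

```bash
python3 -c "
from h import *
d=report('wrist','pics/w6.png');t=monitor.read_state()['ee_pos'];print(t)
held(d,'green',t[2]+.0223,t[2]-.0037)"
```

```text
wrist [0.4323 0.2352 0.2196]
green [281.5 266.4] 6917.0 (236, 217, 93, 98) [[0.432, 0.1193], [0.4321, 0.1219], [0.4321, 0.1235], [0.4321, 0.1277], [0.4321, 0.136]]
green [280.1 114.8] 3974.0 (245, 79, 71, 73) [[0.4307, 0.3163], [0.4307, 0.3163], [0.4307, 0.3163], [0.4308, 0.3163], [0.4308, 0.3163]]
[0.43233502 0.23518692 0.21963687]
top rim near y 0.2124541995379686 bottom rim far y 0.25968009910475043 x 0.40811318385701445 0.4562769598049895
```

View pics/w6.png

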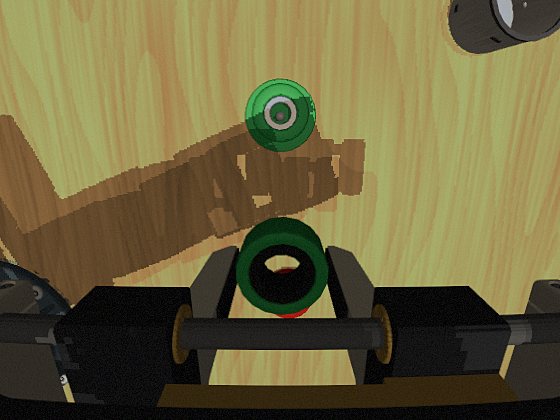

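The view shows green_large centred on the pin at (280,114) and green_small held at (282,266).

>>> move_arm --deltas '[0,0.045,-0.0015,0,0,0,0.0815,-0.0015,0,0,0,0.0815,-0.0015,0,0,0,0.0815,-0.0015,0.05,0,0,0.0815,-0.0015,0.1,0,0,0.0815,-0.0015,0.13,0,0,0.0815,-0.0015,0.15,0,0,0.0815,-0.0015,0.165,0,0,0.0815,-0.0015,0.1745,0,0,0.0815,-0.0015,0.175,0,0,0.0815,-0.0015,0.175,0,0,0.0815,-0.0015,0.175,0]'

```text
time: 24.6
ee_pos: [0.4304, 0.3171, 0.0454]
orientation: [0.0, 0.707, 0.707, 0.001]
contact_force: [0.4, 1.1, -0.4]
finger_gap: 0.0501
gripper_force: 25.0
```

>>> move_arm --deltas '[1,0,0,0,0,1,0,0,0,0,1,0,0,0,0,1,0,0,0,0,1,0,0,-0.03,0,1,0,0,-0.08,0,1,0,0,-0.13,0,1,-0.03,0,-0.15,0,1,-0.08,0,-0.175,0,1,-0.12,0,-0.175,0,1,-0.16,0,-0.175,0,1,-0.2,0,-0.175,0,1,-0.2,0,-0.175,0,1,-0.2,0,-0.175,0,1,-0.2,0,-0.175,0]'

```text
time: 26.1
ee_pos: [0.4301, 0.1177, 0.2197]
orientation: [-0.0, 0.707, 0.707, 0.0]
contact_force: [-0.2, 0.7, 0.1]
finger_gap: 0.0929
gripper_force: 0.0
```

```bash
python3 -c "
from h import *
a=shot('scene')['color'];b=shot('side')['color'];w=shot('wrist')['color']
f=lambda i,x,y:cv2.resize(i[y:y+100,x:x+130],(390,300),interpolation=cv2.INTER_CUBIC)
cv2.imwrite('pics/f.png',np.vstack([np.hstack([f(a,340,215),f(b,140,95)]),np.hstack([f(a,175,85),cv2.resize(w,(390,300))])])[...,::-1])"
```

```text
(no output)
```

View pics/f.png

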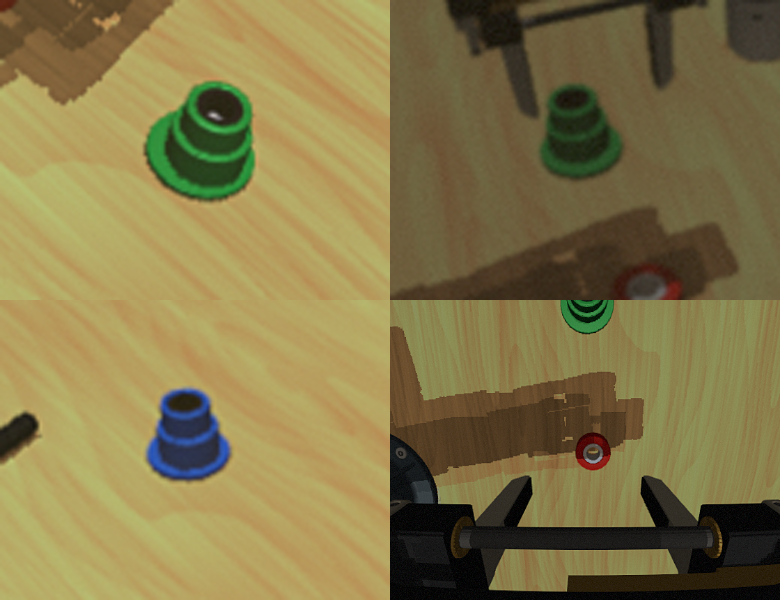

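The montage shows the green stack at (215,140) and the blue stack at (188,435), both level, with the pin tip visible in the green bore. The red wheel hasn't moved, and the gripper is clear of everything.

```bash
python3 -c "
from rig import workorder
print(workorder.close_job())"
```

```text
the job is handed in; nothing more can be done
None
```

The job is handed in at about 26 s: in the last pictures both wheels of each colour are racked on their own post, large at the bottom and small flat on top, and I never touched the red wheel, mug or ratchet.

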